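# Move a fan cover with the lifter and close it up against its neighbour

### The arm

A 7-joint arm with a two-finger parallel gripper is mounted at the origin on the work surface. World frame = base frame: x ahead of the robot, y to its left, z up, the work surface at z = 0. Lengths are in m, angles in rad, forces in N, time in s.
With the tool pointing down it reaches from about 0.35 to 0.9 m from the base axis. Payload 8.1 kg.
Tool frame: the origin (TCP) lies at the very end of the fingers, on their centre line; the grasp point (between the pads) lies 19 mm behind it; z points along the fingers, y is the line along which they close (so a half turn about z gives the same grasp; the last joint's range is limited). The gripper opens to 85 mm and grips with 20 to 120 N. Pads are 22 mm wide; open, the fingers measure 114 mm over their backs; the gripper's body (76 mm by 85 mm) begins 54 mm behind the grasp point. The pads swing forward as they close: fully open they stand 13 mm farther back than shut.
Start: joints at [-1.391, 0.434, 0.025, 1.573, -0.012, 1.134, -0.075], TCP at [0.174, 0.6, 0.231] pointing down, gripper open.
Joint ranges: [-2.62, 2.62], [-0.44, 2.09], [-1.27, 1.32], [0.08, 2.57], [-1.32, 4.46], [0.12, 2], [-2.74, 2.74]. Speed limits (rad/s): [2.22, 2.22, 3.01, 3.01, 3.14, 3.14, 3.14].

### API

Orientations are given as a rotation vector (axis times angle).
In Python, from station import get_state, camera, sign_off gives the robot as it stands.
- The arm moves only by the tool jog_arm, never from a script. Its argument "series" is a list of rows, each a list of 2 entries, a list of its own where there are three numbers: the shift along the tool's x, y, z in cm, then the turn, a rotation vector about the tool's x, y, z in degrees. A call has 1 to 12 rows; each row shifts and turns the commanded pose from where the row before left it, along the tool's axes as they then stand; what a row does not reach is not made up. A row lasts 1/8 s, in which the tool goes at most 62.5 mm and 10.7 degrees, less where a joint would pass 70% of its speed; a pose out of reach is approached as far as the arm can. A call is refused whole if a number of a shift passes 6.25 or a number of a turn 10.7, either way. A call with a gripper value outside its range is refused whole. "jaw" is the closure, from -1 (fully open) to 1 (shut), set as the call begins (left out, the last holds). The fingers move at their own pace and stop on an object; "grip_force" is the grip in N (left out, the last holds). Time passes only in rows, so rows that do not move let the fingers close. It gives the time, the measured TCP pose, the force, the opening and the grip force at its end, in the units of the state.
- get_state(): the state, without advancing time (a new reading comes with each control period).
- camera(name): name is "scene" or "side" or "wrist"; returns a dict with "image" (400x640x3 uint8, red, green, blue), "fx", "fy", "cx", "cy" (pixels), "xyz" and "attitude" of the camera in the world; the wrist camera has in their place "tool_from_camera" (4x4, takes a point from camera to tool coordinates, whose origin is the TCP and whose axes are the flange's). Camera axes: x right, y down, z forward; pixel columns grow to the right and rows downward; lengths in m; the calibration is good to about 2 mm. A picture is of the moment at which its call begins: read the wrist's pose just before it. There is no depth.
- sign_off(): hands the job in; it is judged then, once.
The state is a dict: "t": time; "qpos": joint angles; "qvel": joint speeds; "tau": joint torques, N m; "position": TCP position; "ee_rot": TCP orientation; "ft_force": force on the tool from outside, world axes, zero at the start; "torque": the same for the moment, N m; "gripper_width": finger opening in m; "grip_force": force on a finger pad.
Only numpy, scipy, OpenCV 4.12 (cv2) and the standard library are available. Lean on these libraries where they do the work, as an engineer would, in place of code of your own. Each camera call takes 0.05 s, during which the arm holds its last target. There are 200 camera calls.

### The job

Take the flat steel lifter from its rest pad, slide its blade under the square fan cover on the grey inspection stand, lift the cover off and set it down gently on the carrier's two rails. Then close the gap, so that it lies flat, in line with and flush against the cover already there, which stays up against the end stop, and lay the lifter flat back on its pad as it was. The covers must not be touched by the gripper or arm, nor fall or flip over, and the tape roll, screwdriver, bin and impeller stay where they are.

Things in the scene. Friction and masses are not known exactly. Their poses are not given: they have to be found in the camera images.
- lifter: steel lifter (like a trowel), 0.2 kg, with a wooden handle over its rear. Origin: underside of the blade, below mid-handle; x to the blade's front edge, z up. Flat blade 3 mm thick, 46 wide, x = -40 to +115 mm. Handle: bar along x from -41 to +35 mm, 20 wide, z = 49 to 75 mm, on two posts (x = -34 to -22 and 20 to 32). The blade ahead of x = +35 carries. Balances near x = +20 mm
- pad: black rubber rest pad of the lifter, fixed, 175 x 75 x 4 mm, on the table. Origin at table level where the lifter's origin belongs, 50 mm from the pad's rear edge on its centre line; x along the pad as the lifter lies on it, z up
- cover: the fan cover to move: loose black plastic square 80 x 80 x 8 mm with a round boss (36 mm across, 4 mm high) in the middle of its top, flat underneath, about 0.12 kg. Origin: centre of its underside; x and y along its edges. It starts on the stand's rails
- neighbour: an equal fan cover, loose, that already lies on the carrier's rails against the end stop. Origin: centre of its underside; its x points to the end stop
- stand: grey inspection stand, fixed: block 100 (x) x 92 mm, 32 mm high, on top two rubber rails along x, 9 mm wide, 14 high, 60 mm clear between them, rail tops 46 mm above the table; both ends open between the rails. Origin: table level, centre; x along the rails, its -x end faces the middle of the table
- carrier: aluminium carrier, fixed: base 3 mm thick, 92 wide, x = -150 to +90 mm; two rubber rails along x (-150 to +82), 9 mm wide, 60 mm clear between them, tops 17 mm above the table. End stop across +x: inner face x = +82 mm, 27 high; -x end open. Origin: table level, on the centre line; x points to the end stop. The cover belongs at about x = -39 mm, the neighbour lies at +41
- tape: bystander: roll of paper tape, 68 mm across, 19 mm high
- screwdriver: bystander: screwdriver lying on the table
- bin: bystander: small grey plastic bin 85 x 85 x 40 mm
- impeller: bystander: black fan impeller 84 mm across, 30 mm high

How it is judged:
By the outcome, as a careful person would: the job done as asked, in the order asked, and still so for the second after the job is handed in, with the robot touching nothing.
It also fails if it takes over 67 s, if anything falls off the work surface, if the arm or the gripper's body presses on something with over 40 N, if the wrist force passes 120 N, or if a joint passes its speed limit or range.

## Working session

There is one attempt and no reset: what is moved stays moved. The work goes in short steps, Python scripts to look and compute and a tool call to move; the robot and the scene stay as the last step left them, time stands still between calls to the robot, and variables do not carry over. Pictures are saved under pics/ and viewed, at most 12 in all, crops included, and the job is handed in when it is done.

Besides the shell and the picture viewer there is one more tool, called after "Request:" in YAML: its name, and indented under it one key for each argument. jog_arm: Moves the arm, as the interface text tells. Its arguments: {"type":"object","properties":{"series":{"type":"array"},"jaw":{"type":"number"},"grip_force":{"type":"number"}},"required":["series"]}

```bash
mkdir -p pics; ls; python3 - <<'E'
from station import get_state,camera
import cv2,json
s=get_state();print(s)
for n in("scene","side"):
    c=camera(n);cv2.imwrite(f"pics/{n}0.png",cv2.resize(c["image"][:,:,::-1],(800,500),interpolation=cv2.INTER_CUBIC));cv2.imwrite(f"{n}0.png",c["image"][:,:,::-1])
    c.pop("image");print(n,c)
    import pickle;pickle.dump(c,open(n+".pkl","wb"))
E
```

```text
pics
{'t': 0.0, 'qpos': array([-1.39058736,  0.43521143,  0.02498616,  1.57412199, -0.01158474,
        1.13396514, -0.07509202]), 'qvel': array([ 0.00038725, -0.00061877, -0.00094432, -0.0009813 , -0.00065656,
        0.00046285, -0.0004968 ]), 'tau': array([ 8.32109235e-04, -6.70483017e+01,  1.02566689e+00, -3.16207016e+01,
        1.56611216e-02,  1.25277243e-02,  3.08581022e-06]), 'position': array([0.17433467, 0.59966682, 0.23052366]), 'ee_rot': array([-4.42852922e-01, -3.11016177e+00,  2.45049200e-03]), 'ft_force': array([-0.3536192 ,  0.93498508,  0.749034  ]), 'torque': array([ 0.01638664, -0.00392228,  0.01662113]), 'grip_force': 0.0, 'gripper_width': 0.08535885851296203}
scene {'fx': 407.3193684968197, 'fy': 407.3193684968197, 'cx': 316.55198404871174, 'cy': 197.65055643783185, 'xyz': array([1.20456364, 0.30565766, 0.76314459]), 'attitude': array([-1.43303953, -2.15072715,  0.85952218])}
side {'fx': 392.43983543394825, 'fy': 392.43983543394825, 'cx': 314.35598159312025, 'cy': 202.39138637447402, 'xyz': array([0.53438693, 0.76246235, 0.54085665]), 'attitude': array([-0.11200841,  2.75560418, -1.4443841 ])}
```

View pics/scene0.png

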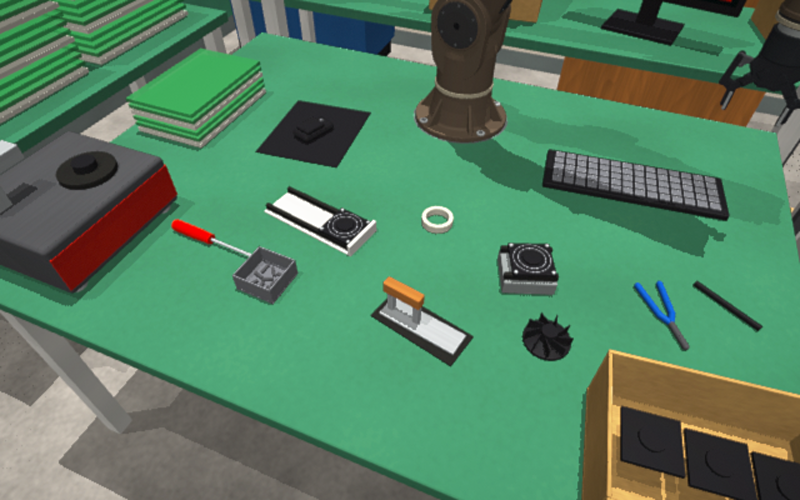

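View pics/side0.png

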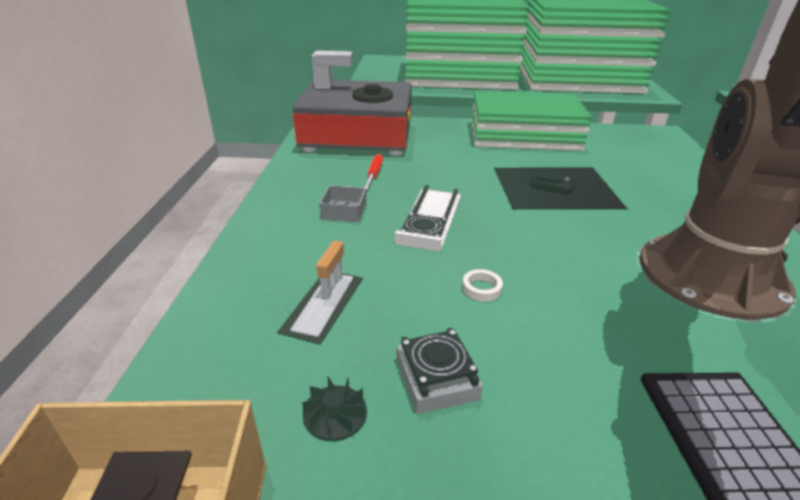

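The pad with the lifter is mid-front in the scene image (around 420,320), the carrier is left (320,220), and the stand with the cover is right (528,268). I'll enlarge crops to read corners.

```bash
python3 - <<'E'
import cv2
a=cv2.imread("scene0.png")[145:295,205:455];cv2.imwrite("pics/sc_crop.png",cv2.resize(a,(800,480),interpolation=cv2.INTER_CUBIC)) # x3.2
a=cv2.imread("side0.png")[145:335,215:405];cv2.imwrite("pics/si_crop.png",cv2.resize(a,(600,600),interpolation=cv2.INTER_CUBIC)) # 600/190
E
```

```text
(no output)
```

View pics/sc_crop.png

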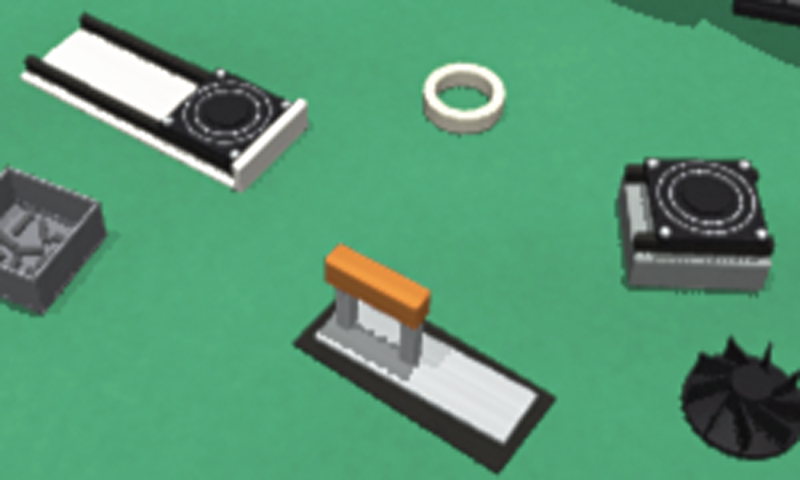

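View pics/si_crop.png

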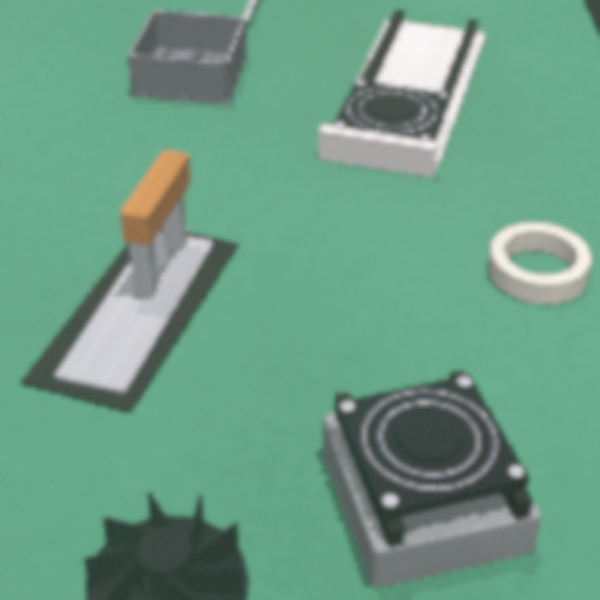

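```bash
cat > h.py <<'E'
import numpy as np,pickle,cv2
from scipy.optimize import least_squares
from scipy.spatial.transform import Rotation as R
def proj(c,P):
    p=R.from_rotvec(c["attitude"]).inv().apply(np.atleast_2d(P)-c["xyz"])
    return np.c_[c["fx"]*p[:,0]/p[:,2]+c["cx"],c["fy"]*p[:,1]/p[:,2]+c["cy"]]
def world(X,l):
    l=np.asarray(l,float)/1000;a=X[2]
    return np.c_[X[0]+np.cos(a)*l[:,0]-np.sin(a)*l[:,1],X[1]+np.sin(a)*l[:,0]+np.cos(a)*l[:,1],l[:,2]]
E
python3 - <<'E'
from h import *
C={n:pickle.load(open(n+".pkl","rb")) for n in("scene","side")}
cv={"scene":lambda u:np.array(u)/3.2+[205,145],"side":lambda u:np.array(u)/(600/190)+[215,145]}
D={"pad":(.8,{"scene":[(125,37.5,4,554,398),(125,-37.5,4,498,472),(-50,-37.5,4,294,343)],
 "side":[(125,-37.5,4,22,383),(125,37.5,4,130,411),(-50,37.5,4,238,243)]}),
"lifter":(.8,{"scene":[(-41,-10,79,326,263),(-41,10,79,341,244),(35,10,79,430,292),(35,-10,79,418,308),(115,-23,7,503,444),(115,23,7,540,398),(-40,-23,7,317,335)],
 "side":[(115,-23,7,54,376),(115,23,7,125,391),(-40,23,7,213,240),(35,-10,79,121,213),(35,10,79,153,219),(-41,-10,79,167,151),(-41,10,79,190,157)]}),
"cover":(1.57,{"scene":[(-40,40,54,650,158),(40,40,54,745,158),(40,-40,54,770,240),(-40,-40,54,637,240)],
 "side":[(40,-40,54,385,522),(40,40,54,525,480),(-40,40,54,462,372),(-40,-40,54,338,400)]}),
"stand":(1.57,{"scene":[(-50,-46,0,632,290),(50,-46,0,768,292),(-50,46,32,625,178),(-50,-46,32,628,255),(50,-46,32,768,258)],
 "side":[(50,-46,0,370,585),(50,46,0,538,548),(-50,-46,0,322,460),(50,-46,32,375,548),(50,46,32,537,513),(-50,-46,32,325,415)]}),
"carrier":(1,{"scene":[(90,-46,0,238,190),(90,46,0,308,122),(90,46,27,305,108),(82,46,27,302,98),(-150,-46,3,22,75),(-150,39,17,83,15)],
 "side":[(90,-46,0,320,158),(90,46,0,437,175),(90,-46,27,320,128),(90,46,27,440,146),(-150,46,3,485,35),(-150,35,17,475,20)]}),
"neigh":(1,{"scene":[(-40,40,25,220,70),(-40,-40,25,165,122),(40,40,25,288,104)],"side":[(-40,-40,25,345,87),(-40,40,25,447,90)]})}
for k,(a0,d) in D.items():
    def f(X): return np.concatenate([(proj(C[n],world(X,[p[:3] for p in L]))-cv[n]([p[3:] for p in L])) for n,L in d.items()])
    r=min((least_squares(lambda X:f(X).ravel(),[.6,.1,a],loss="soft_l1",x_scale=[.1,.1,1]) for a in(a0-.5,a0,a0+.5)),key=lambda r:r.cost)
    print(k,r.x[:2].round(4),np.degrees(r.x[2]).round(2),"\n",f(r.x).round(1).tolist())
E
```

```text
pad [0.6862 0.1096] 75.66 
 [[1.0, -1.0], [0.2, -0.2], [-0.7, -0.6], [-1.0, -0.3], [-0.1, 0.0], [-0.1, -0.0]]
lifter [0.6854 0.1105] 77.8 
 [[-0.4, -1.8], [0.2, -1.6], [1.4, -1.1], [0.1, 0.1], [0.4, -0.8], [-0.6, -1.3], [-0.1, -0.3], [-0.1, 0.3], [-0.7, 0.5], [-0.2, 1.1], [-1.2, -0.1], [-2.0, -0.2], [-1.2, -0.5], [0.2, -0.8]]
cover [0.5066 0.2953] 111.94 
 [[-2.2, -0.1], [1.1, 0.2], [0.1, -0.3], [6.7, -0.7], [-1.3, -2.9], [0.7, -1.0], [1.1, 0.4], [-2.3, 0.9]]
stand [0.5046 0.2902] 109.89 
 [[-2.1, -1.5], [-2.3, -0.5], [-1.4, -3.5], [1.3, 0.9], [0.8, 1.6], [0.8, 1.8], [-0.6, 1.6], [-0.5, -2.7], [-0.1, 0.8], [1.9, -0.0], [-1.3, -0.9]]
carrier [ 0.5252 -0.128 ] 78.75 
 [[0.9, -0.2], [-0.1, 0.1], [0.6, -2.9], [-0.9, -0.9], [-0.6, -0.6], [0.3, -2.0], [-0.2, 0.1], [-0.8, 0.7], [-0.0, 0.5], [-1.1, 0.6], [-0.1, -0.6], [-0.3, -0.6]]
neigh [ 0.536  -0.0811] 81.94 
 [[-0.3, -0.3], [-0.8, 1.2], [3.5, -0.5], [1.0, -1.4], [-0.8, 1.2]]
```

Request:
jog_arm:
  series:
    - [[-4.5,-2.5,-0.5],[0,0,5]]
    - [[-5,-2.2,-1],[0,0,10]]
    - [[-5,-1.2,-1],[0,0,10]]
    - [[-5.2,-0.2,-1],[0,0,10]]
    - [[-5,0.8,-1],[0,0,10]]
    - [[-5,1.6,-1],[0,0,10]]
    - [[-4.6,2.4,-1],[0,0,10]]
    - [[-4.2,3.2,-1],[0,0,10]]
    - [[-3.2,3.2,-1],[0,0,10]]
    - [[0,0,0],[0,0,2]]
    - [[0,0,0],[0,0,0]]
  jaw: -1

```text
t: 1.48
position: [0.5056, 0.2785, 0.3158]
ee_rot: [-2.46, -1.953, 0.001]
ft_force: [-0.4, 0.9, 0.0]
gripper_width: 0.0857
grip_force: 0.0
```

```bash
cat >> h.py <<'E'
def st(p=1):
    from station import get_state
    s=get_state();r=R.from_rotvec(s["ee_rot"]);M=r.as_matrix()
    if p:print("t %.2f"%s["t"],"pos",s["position"].round(4),"yaw %.2f"%np.degrees(np.arctan2(M[1,0],M[0,0])),"zax",M[:,2].round(4),"F",s["ft_force"].round(1),"w",s["gripper_width"].round(4),"q",s["qpos"].round(2))
    return s,r
def to(p,yaw,s=None):  # shift (cm, tool axes) and turn (deg, tool) to reach TCP p, tool x at yaw, pointing down
    s,r=st(0); a=np.radians(yaw)
    T=R.from_matrix(np.c_[[np.cos(a),np.sin(a),0],[np.sin(a),-np.cos(a),0],[0,0,-1]])
    print("shift cm",(r.inv().apply(np.array(p)-s["position"])*100).round(2),"turn deg",np.degrees((r.inv()*T).as_rotvec()).round(2))
E
python3 - <<'E'
from h import *
from station import camera
s,r=st();c=camera("wrist");im=c.pop("image")[:,:,::-1]
cv2.imwrite("w1.png",im);c["s"]=s;pickle.dump(c,open("w1.pkl","wb"));print(c["fx"],c["cx"],c["cy"],c["tool_from_camera"])
cv2.imwrite("pics/w1.png",cv2.resize(im,(800,500),interpolation=cv2.INTER_CUBIC))
E
```

```text
Traceback (most recent call last):
  File "h.py", line 13, in st
    if p:print("t %.2f"%s["t"],"pos",s["position"].round(4),"yaw %.2f"%np.degrees(np.arctan2(M[1,0],M[0,0])),"zax",M[:,2].round(4),"F",s["ft_force"].round(1),"w",s["gripper_width"].round(4),"q",s["qpos"].round(2))
                                                                                                                                                                  ^^^^^^^^^^^^^^^^^^^^^^^^
AttributeError: 'float' object has no attribute 'round'
```

```bash
sed -i 's/s\["gripper_width"\].round(4)/round(s["gripper_width"],4)/' h.py
cat >> h.py <<'E'
def snap(n):
    from station import camera
    s,r=st();c=camera("wrist");im=c.pop("image")[:,:,::-1]
    cv2.imwrite(n+".png",im);c["s"]=s
    T=c["tool_from_camera"];c["xyz"]=s["position"]+r.apply(T[:3,3]);c["attitude"]=(r*R.from_matrix(T[:3,:3])).as_rotvec()
    pickle.dump(c,open(n+".pkl","wb"));cv2.imwrite("pics/"+n+".png",cv2.resize(im,(800,500),interpolation=cv2.INTER_CUBIC));return c
E
python3 -c "
from h import *
print(snap('w1'))"
```

```text
t 1.48 pos [0.5056 0.2785 0.3158] yaw 76.88 zax [-0.0011 -0.     -1.    ] F [-0.4  0.9  0. ] w 0.0857 q [-0.96  0.31  0.49  1.59 -0.15  1.28 -0.67]
{'fx': 298.6686917326807, 'fy': 298.6686917326807, 'cx': 314.9302089738658, 'cy': 192.70647527468475, 'tool_from_camera': array([[ 7.68405323e-04, -9.61885004e-01, -2.73453192e-01,
         6.95087916e-02],
       [ 9.99999586e-01,  8.72129327e-04, -2.57752034e-04,
         3.52871796e-04],
       [ 4.86414365e-04, -2.73452881e-01,  9.61885277e-01,
        -1.43228183e-01],
       [ 0.00000000e+00,  0.00000000e+00,  0.00000000e+00,
         1.00000000e+00]]), 's': {'t': 1.475, 'qpos': array([-0.95841709,  0.31102752,  0.4936851 ,  1.59166979, -0.1525097 ,
        1.27826591, -0.66957488]), 'qvel': array([-0.01554842,  0.00107747, -0.02322823,  0.00357957,  0.00069515,
        0.00231191,  0.01819307]), 'tau': array([ 1.89381704e+00, -5.48705542e+01,  6.95147976e+00, -3.33379126e+01,
        2.13289387e-01, -6.56580363e-03, -3.88612496e-01]), 'position': array([0.50557537, 0.27845805, 0.31579238]), 'ee_rot': array([-2.46025302e+00, -1.95266281e+00,  1.33982538e-03]), 'ft_force': array([-0.44313035,  0.89247825,  0.04704025]), 'torque': array([ 0.00589707, -0.04299881,  0.02323344]), 'grip_force': 0.0, 'gripper_width': 0.08567464627408161}, 'xyz': array([0.52185104, 0.34607841, 0.45900027]), 'attitude': array([ 2.84730363, -0.32609798, -0.04767528])}
```

View pics/w1.png

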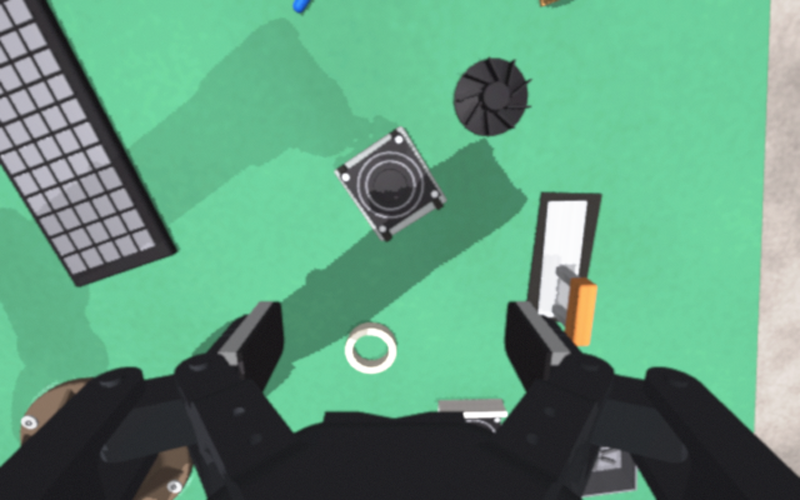

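The wrist picture shows the stand centred at (390,185), with its rail ends to the upper-left and lower-right. The lifter is at (570,265) and the impeller at (492,97). I'll enlarge both for a finer fit.

```bash
python3 - <<'E'
import cv2,numpy as np
a=cv2.imread("w1.png");f=lambda y,x:cv2.resize(a[y:y+120,x:x+80],(400,600),interpolation=cv2.INTER_CUBIC)
b=cv2.resize(a[95:200,262:362],(500,525),interpolation=cv2.INTER_CUBIC)
p=cv2.resize(a[148:284,418:488],(280,544),interpolation=cv2.INTER_CUBIC)
o=np.zeros((544,780,3),np.uint8);o[:525,:500]=b;o[:,500:]=p
cv2.imwrite("pics/w1c.png",o)
E
```

```text
(no output)
```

View pics/w1c.png

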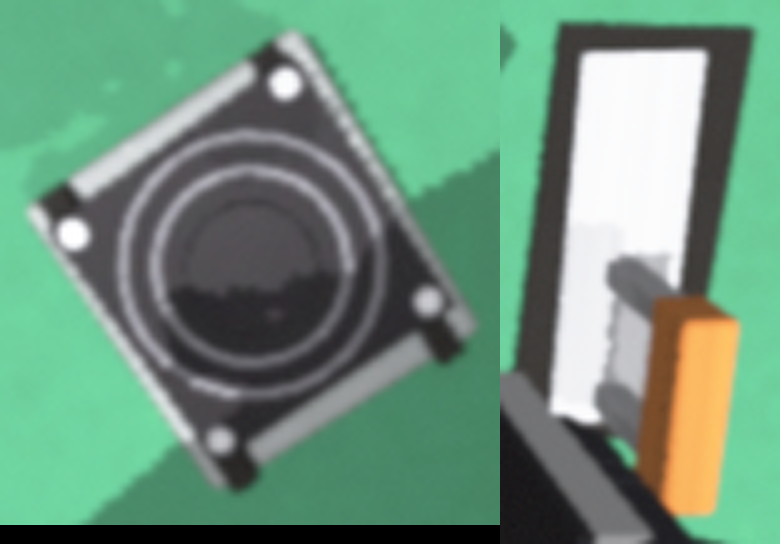

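```bash
python3 - <<'E'
from h import *
c=pickle.load(open("w1.pkl","rb"))
A=lambda u:np.array(u)/5+[262,95]
B=lambda u:(np.array(u)-[500,0])/4+[418,148]
D={"stand":(1.9,A,[(50,46,32,27,208),(50,-46,32,297,30),(-50,-46,32,476,325),(-50,46,32,222,488)]),
"cover":(1.9,A,[(1,-1,55,285,84),(1,1,55,73,233),(-1,-1,55,428,300),(-1,1,55,220,440)]),
"pad":(1.3,B,[(125,37.5,4,558,22),(125,-37.5,4,753,29)]),
"lifter":(1.3,B,[(115,23,7,580,50),(115,-23,7,709,50),(-40,23,7,551,412),(35,10,79,682,321),(35,-10,79,740,320),(-41,-10,79,714,517),(-41,10,79,661,514)])}
for k,(a,g,L) in D.items():
    L=np.array(L,float)
    def f(X):
        l=L[:,:3].copy()
        if k=="cover": l[:,:2]*=X[3]*1000
        return proj(c,world(X,l))-g(L[:,3:])
    r=least_squares(lambda X:f(X).ravel(),[.6,.2,a]+[.034]*(k=="cover"))
    print(k,r.x.round(4),np.degrees(r.x[2]).round(2),f(r.x).round(2).tolist())
E
```

```text
stand [0.5061 0.292  1.9182] 109.91 [[-0.87, 0.11], [0.02, -1.45], [1.63, 0.47], [-0.79, 1.22]]
cover [0.5058 0.2955 1.9432 0.0344] 111.34 [[0.06, -0.11], [-0.01, 0.16], [-0.02, 0.06], [-0.04, -0.11]]
pad [0.6842 0.1097 1.3065] 74.86 [[-0.07, -0.01], [0.07, 0.01]]
lifter [0.6865 0.1102 1.3621] 78.04 [[0.92, 0.33], [-1.09, -0.25], [-0.57, 1.9], [0.39, -0.62], [0.57, -0.63], [0.18, -0.68], [-0.54, 0.3]]
```

```bash
python3 - <<'E'
from h import *
st();to((.6854,.1074,.13),77.8);to((.6854,.1074,.047),77.8)
E
```

```text
t 1.52 pos [0.5052 0.279  0.3157] yaw 76.98 zax [-0.0013  0.     -1.    ] F [ 0.1 -0.1  0.4] w 0.0856 q [-0.96  0.31  0.49  1.59 -0.15  1.28 -0.67]
shift cm [-12.65  21.45  18.55] turn deg [-0.07  0.02 -0.82]
shift cm [-12.65  21.46  26.85] turn deg [-0.07  0.02 -0.82]
```

Request:
jog_arm:
  series:
    - [[-1.65,2.95,1],[0,0,-0.8]]
    - [[-2.5,4.2,2],[0,0,0]]
    - [[-2.5,4.2,3],[0,0,0]]
    - [[-2.5,4.2,3.5],[0,0,0]]
    - [[-2,3.5,3.5],[0,0,0]]
    - [[-1.5,2.4,3.5],[0,0,0]]
    - [[0,0,2],[0,0,0]]
    - [[0,0,0],[0,0,0]]
    - [[0,0,0],[0,0,0]]

```text
t: 2.65
position: [0.6882, 0.11, 0.1325]
ee_rot: [-2.446, -1.972, -0.003]
ft_force: [-0.2, 0.0, 0.3]
gripper_width: 0.0857
grip_force: 0.0
```

```bash
python3 - <<'E'
from h import *
c=snap("w2");im=cv2.imread("w2.png");cv2.imwrite("pics/w2.png",im)
to((.6854,.1074,.047),77.8)
L=[(115,23,7),(115,-23,7),(35,10,79),(35,-10,79),(-41,10,79),(-41,-10,79)]
for X in ([.6862,.1103,1.358],): print(proj(c,world(X,L)).round(1).tolist())
E
```

```text
t 2.65 pos [0.6882 0.11   0.1325] yaw 77.75 zax [ 0.0011  0.0013 -1.    ] F [-0.2  0.   0.3] w 0.0857 q [-0.52  0.67  0.47  1.52 -0.33  1.04 -0.18]
shift cm [-0.31 -0.27  8.59] turn deg [ 0.09 -0.1  -0.07]
[[284.1, 50.9], [339.9, 50.9], [296.3, 162.1], [326.4, 162.1], [298.1, 264.5], [325.3, 264.5]]
```

View pics/w2.png

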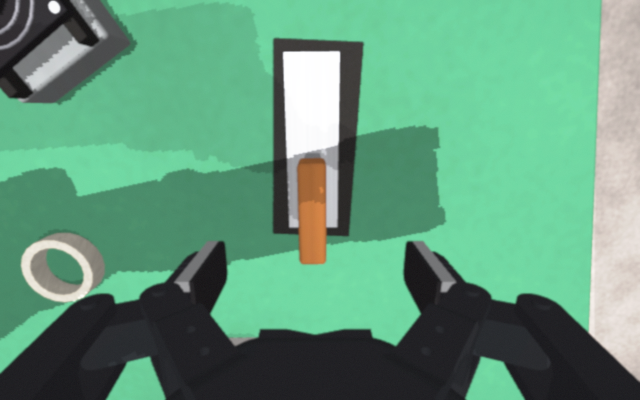

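Request:
jog_arm:
  series:
    - [[-0.3,-0.3,2.5],[0,0,0]]
    - [[0,0,3],[0,0,0]]
    - [[0,0,2.3],[0,0,0]]
    - [[0,0,0.8],[0,0,0]]
    - [[0,0,0],[0,0,0]]

```text
t: 3.32
position: [0.6849, 0.1062, 0.0461]
ee_rot: [2.448, 1.969, 0.001]
ft_force: [-0.7, -0.2, -0.4]
gripper_width: 0.085
grip_force: 0.0
```

Request:
jog_arm:
  series:
    - [[0,0,0],[0,0,0]]
    - [[0,0,0],[0,0,0]]
    - [[0,0,0],[0,0,0]]
    - [[0,0,0],[0,0,0]]
    - [[0,0,0],[0,0,0]]
    - [[0,0,0],[0,0,0]]
  jaw: 1
  grip_force: 90

```text
t: 4.08
position: [0.6851, 0.1056, 0.0458]
ee_rot: [2.448, 1.968, 0.001]
ft_force: [-0.8, -0.3, 5.0]
gripper_width: 0.0191
grip_force: 88.8
```

```bash
python3 - <<'E'
from h import *
st()
E
```

```text
t 4.08 pos [0.6851 0.1056 0.0458] yaw 77.59 zax [ 8.e-04  2.e-04 -1.e+00] F [-0.8 -0.3  5. ] w 0.0191 q [-0.49  0.75  0.43  1.59 -0.37  0.88 -0.14]
```

Request:
jog_arm:
  series:
    - [[0,0,-0.5],[0,0,0]]
    - [[0,0,-1.5],[0,0,0]]
    - [[0,0,-2.5],[0,0,0]]
    - [[0,0,-2],[0,0,0]]
    - [[0,0,0],[0,0,0]]

```text
t: 4.7
position: [0.6859, 0.1057, 0.1126]
ee_rot: [2.447, 1.967, 0.005]
ft_force: [0.4, -0.2, -2.6]
gripper_width: 0.019
grip_force: 88.0
```

```bash
python3 - <<'E'
from h import *
st();to((.570,.119,.0793),110.3)
E
```

```text
t 4.70 pos [0.6859 0.1057 0.1126] yaw 77.59 zax [ 3.6e-03  8.0e-04 -1.0e+00] F [ 0.4 -0.2 -2.6] w 0.019 q [-0.51  0.68  0.46  1.55 -0.34  0.99 -0.17]
shift cm [ -1.2  -11.62   3.29] turn deg [ 2.100e-01 -3.000e-02 -3.271e+01]
```

Request:
jog_arm:
  series:
    - [[-0.3,-2.5,0],[0,0,0]]
    - [[-0.4,-3.6,0],[0.2,0,0]]
    - [[-0.3,-3.5,0],[0,0,0]]
    - [[-0.2,-2,0],[0,0,0]]
    - [[0,0,0],[0,0,-6]]
    - [[0,0,0],[0,0,-8]]
    - [[0,0,0],[0,0,-9]]
    - [[0,0,0],[0,0,-7]]
    - [[0,0,0],[0,0,-2.7]]
    - [[0,0,0],[0,0,0]]
    - [[0,0,0],[0,0,0]]

```text
t: 6.08
position: [0.5685, 0.1187, 0.1102]
ee_rot: [-1.795, -2.574, 0.003]
ft_force: [0.1, 0.3, -0.0]
gripper_width: 0.0187
grip_force: 88.3
```

```bash
python3 - <<'E'
from h import *
c=snap("w3");to((.570,.119,.0793),110.3);to((.5334,.2183,.0793),110.3)
im=cv2.imread("w3.png");cv2.imwrite("pics/w3.png",im)
E
```

```text
t 6.08 pos [0.5685 0.1187 0.1102] yaw 110.23 zax [-4.e-03  6.e-04 -1.e+00] F [ 0.1  0.3 -0. ] w 0.0187 q [-0.52  0.5   0.31  1.84 -0.2   0.84  0.25]
shift cm [-0.04  0.15  3.09] turn deg [-0.19 -0.11 -0.06]
shift cm [10.55  0.15  3.11] turn deg [-0.19 -0.11 -0.06]
```

View pics/w3.png

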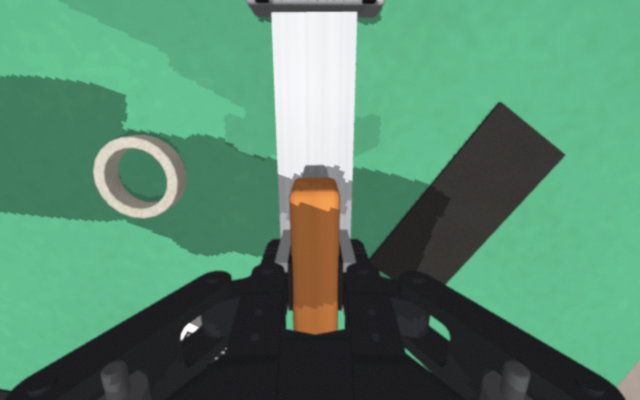

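Request:
jog_arm:
  series:
    - [[0,0.15,1],[-0.2,-0.1,0]]
    - [[0,0,1.5],[0,0,0]]
    - [[0,0,0.6],[0,0,0]]
    - [[0,0,0],[0,0,0]]
    - [[0.8,0,0],[0,0,0]]
    - [[1.2,0,0],[0,0,0]]
    - [[1.2,0,0],[0,0,0]]
    - [[1.0,0,0],[0,0,0]]
    - [[0.6,0,0],[0,0,0]]
    - [[0,0,0],[0,0,0]]

```text
t: 7.38
position: [0.5533, 0.165, 0.0795]
ee_rot: [1.794, 2.579, 0.001]
ft_force: [-1.0, 0.8, -2.0]
gripper_width: 0.0188
grip_force: 88.3
```

```bash
python3 - <<'E'
from h import *
c=pickle.load(open("w3.pkl","rb"));s=c["s"];r=R.from_rotvec(s["ee_rot"])
for p in(0,1,-1):
    Q=R.from_euler("y",p,degrees=True);g=np.array([.0,0,-.019])
    P=g+Q.apply(np.array([[.1198,.023,.0388],[.1198,-.023,.0388],[.0398,.01,-.0332]])-g);print(p,proj(c,s["position"]+r.apply(P)).round(1).tolist())
st();to((.5334,.2183,.0793),110.3)
E
```

```text
0 [[357.0, 10.7], [271.9, 10.6], [340.3, 188.3]]
1 [[357.7, 7.4], [271.3, 7.3], [340.4, 189.4]]
-1 [[356.5, 14.0], [272.5, 13.9], [340.2, 187.2]]
t 7.38 pos [0.5533 0.165  0.0795] yaw 110.35 zax [ 4.e-04  5.e-04 -1.e+00] F [-1.   0.8 -2. ] w 0.0188 q [-0.59  0.54  0.3   1.87 -0.22  0.76  0.18]
shift cm [ 5.69 -0.02  0.02] turn deg [ 0.03 -0.02  0.05]
```

Request:
jog_arm:
  series:
    - [[0.8,0,0],[0,0,0]]
    - [[1.2,0,0],[0,0,0]]
    - [[1.2,0,0],[0,0,0]]
    - [[1.2,0,0],[0,0,0]]
    - [[0.8,0,0],[0,0,0]]
    - [[0.5,0,0],[0,0,0]]
    - [[0,0,0],[0,0,0]]
    - [[0,0,0],[0,0,0]]

```text
t: 8.38
position: [0.534, 0.2174, 0.0796]
ee_rot: [1.796, 2.577, 0.001]
ft_force: [-0.3, -0.3, -1.9]
gripper_width: 0.0186
grip_force: 88.3
```

```bash
python3 - <<'E'
from h import *
c=snap("w4");im=cv2.imread("w4.png");cv2.imwrite("pics/w4.png",im)
to((.5334,.2183,.0793),110.3)
E
```

```text
t 8.38 pos [0.534  0.2174 0.0796] yaw 110.25 zax [ 7.e-04  1.e-04 -1.e+00] F [-0.3 -0.3 -1.9] w 0.0186 q [-0.69  0.53  0.3   1.88 -0.22  0.76  0.08]
shift cm [ 0.11 -0.02  0.02] turn deg [ 0.04  0.01 -0.05]
```

View pics/w4.png

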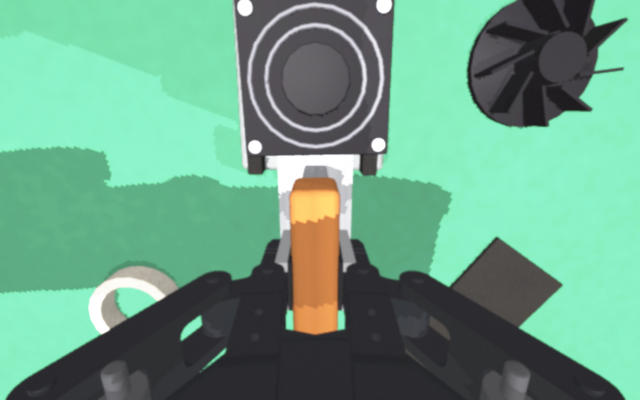

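The cover's screws are at (244,7), (384,5), (255,147) and (378,145). The cover sits centred over the blade just ahead of the post. I'll fit it, then lift.

```bash
python3 - <<'E'
from h import *
c=pickle.load(open("w4.pkl","rb"));s=c["s"];r=R.from_rotvec(s["ee_rot"])
k=34.4;l=[(k,k,55),(k,-k,55),(-k,k,55),(-k,-k,55)];u=np.array([(244,7),(384,5),(255,147),(378,145)])
o=least_squares(lambda X:(proj(c,world(X,l))-u).ravel(),[.5,.3,1.9])
print(o.x.round(4),np.degrees(o.x[2]).round(2),o.fun.round(1))
print("cover centre in tool",r.inv().apply(np.r_[o.x[:2],.046]-s["position"]).round(4))
E
```

```text
[0.5055 0.2957 1.9416] 111.24 [ 0.8  0.5 -0.5 -0.  -0.2 -0.3 -0.2 -0.4]
cover centre in tool [0.0834 0.0004 0.0335]
```

Request:
jog_arm:
  series:
    - [[0,0,-0.2],[0,0,0]]
    - [[0,0,-0.2],[0,0,0]]
    - [[0,0,-0.2],[0,0,0]]
    - [[0,0,-0.4],[0,0,0]]
    - [[0,0,-0.6],[0,0,0]]
    - [[0,0,-0.8],[0,0,0]]
    - [[0,0,-1],[0,0,0]]
    - [[0,0,-1],[0,0,0]]
    - [[0,0,-0.5],[0,0,0]]
    - [[0,0,0],[0,0,0]]
    - [[0,0,0],[0,0,0]]

```text
t: 9.8
position: [0.5335, 0.2178, 0.1282]
ee_rot: [-1.795, -2.578, -0.0]
ft_force: [-0.2, -0.8, -2.4]
gripper_width: 0.0185
grip_force: 88.3
```

Request:
jog_arm:
  series:
    - [[-1,-0.3,-0.5],[0,0,0]]
    - [[-2,-0.5,-1],[0,0,0]]
    - [[-3,-0.6,-1.2],[0,0,0]]
    - [[-4,-0.7,-1.3],[0,0,0]]
    - [[-4.5,-0.7,-1.3],[0,0,1]]
    - [[-4.5,-0.7,-1.3],[0,0,2]]
    - [[-4.5,-0.5,-1.3],[0,0,3]]
    - [[-4.5,0,-1.3],[0,0,4]]
    - [[-4.5,0,-1.3],[0,0,4]]
    - [[-4.5,0,-1],[0,0,4]]
    - [[-4,0,-0.5],[0,0,4]]
    - [[-3,0,0],[0,0,3]]

```text
t: 11.3
position: [0.5982, -0.2241, 0.2497]
ee_rot: [2.315, 2.121, 0.001]
ft_force: [0.3, 1.3, -3.9]
gripper_width: 0.0191
grip_force: 88.3
```

```bash
python3 - <<'E'
from h import *
st();to((.624,-.249,.25),79)
E
```

```text
t 11.30 pos [ 0.5982 -0.2241  0.2497] yaw 84.99 zax [ 0.0016 -0.0011 -1.    ] F [ 0.3  1.3 -3.9] w 0.0191 q [-0.09  0.47  0.55  1.54 -0.26  1.19  0.42]
shift cm [-2.26  2.79 -0.02] turn deg [0.1  0.05 5.99]
```

Request:
jog_arm:
  series:
    - [[-1.6,0.9,0],[0,0,3]]
    - [[-0.8,1.5,0],[0,0,2]]
    - [[0,0.8,0],[0,0,1]]
    - [[0,0,0],[0,0,0]]
    - [[0,0,0],[0,0,0]]

```text
t: 11.92
position: [0.6285, -0.247, 0.2483]
ee_rot: [-2.417, -2.006, -0.001]
ft_force: [-0.4, -0.1, -2.7]
gripper_width: 0.0187
grip_force: 88.2
```

```bash
python3 - <<'E'
from h import *
c=snap("w5");im=cv2.imread("w5.png")
X=[.5252,-.128,np.radians(78.75)]
print(proj(c,world(X,[(-150,-46,3),(-150,46,3),(90,46,27),(90,-46,27),(41,0,25)])).round().tolist())
E
```

```text
t 11.93 pos [ 0.6285 -0.247   0.2483] yaw 79.36 zax [ 0.e+00  8.e-04 -1.e+00] F [-0.4 -0.1 -2.7] w 0.0187 q [-0.05  0.55  0.57  1.44 -0.3   1.24  0.36]
[[257.0, 201.0], [189.0, 200.0], [157.0, -8.0], [243.0, -7.0], [205.0, 43.0]]
```

View pics/w5.png

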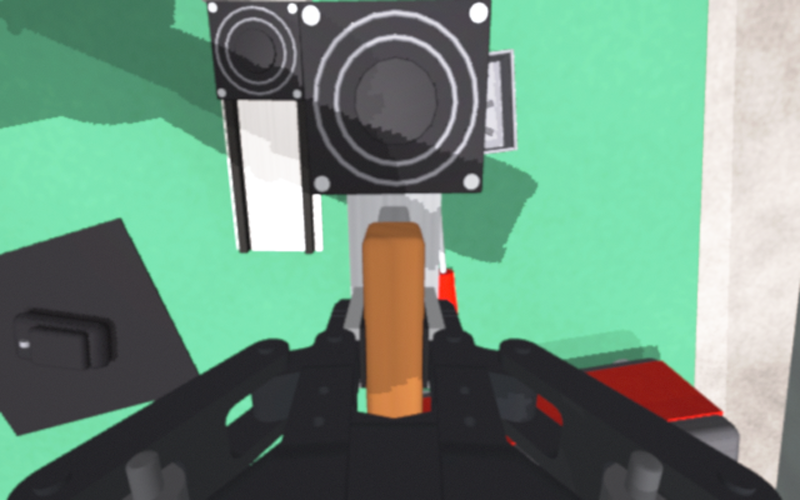

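The neighbour's screws are at (213,7), (292,8), (222,93) and (297,94), and the carrier's rear end is at row 251, columns 237–322. The carried cover's screws are at (311,15), (478,12), (321,184) and (471,182). I'll refine these with blob centroids.

```bash
cat >> h.py <<'E'
def blob(im,u,w=7):
    x,y=np.round(u).astype(int);y0,x0=max(y-w,0),max(x-w,0)
    g=cv2.cvtColor(im[y0:y+w+1,x0:x+w+1],cv2.COLOR_BGR2GRAY).astype(float)
    g=np.clip(g-(g.min()+g.max())/2,0,None);yy,xx=np.indices(g.shape);return [x0+(g*xx).sum()/g.sum(),y0+(g*yy).sum()/g.sum()]
def fit(c,l,u,x0):
    o=least_squares(lambda X:(proj(c,world(X,l))-u).ravel(),x0);print(o.x.round(4),np.degrees(o.x[2]).round(2),o.fun.round(1));return o.x
def sq(z,k=34.4): return [(k,k,z),(k,-k,z),(-k,k,z),(-k,-k,z)]
E
python3 - <<'E'
from h import *
c=pickle.load(open("w5.pkl","rb"));im=cv2.imread("w5.png");s=c["s"];r=R.from_rotvec(s["ee_rot"])
n=np.array([blob(im,np.array(p)/1.25,5) for p in[(213,7),(292,8),(222,93),(297,94)]]);print(n.round(1).tolist())
N=fit(c,sq(26),n,[.53,-.08,1.38])
v=np.array([blob(im,np.array(p)/1.25,8) for p in[(311,15),(478,12),(321,184),(471,182)]]);print(v.round(1).tolist())
V=fit(c,sq(218.5),v,[.64,-.17,1.38])
print("cover in tool",r.inv().apply(np.r_[V[:2],.2095]-s["position"]).round(4), "yaw rel", np.degrees(V[2])-79.36)
b=np.array([(237,251),(322,251),(238,251),(314,252)])/1.25
K=fit(c,[(-150,46,3),(-150,-46,3),(-150,39,17),(-150,-39,17)],b,[.525,-.128,1.38])
a=N[2];print("carrier from neigh",N[:2]-.041*np.array([np.cos(a),np.sin(a)]))
E
```

```text
[[169.5, 5.5], [233.4, 6.3], [176.8, 73.7], [237.1, 75.0]]
[ 0.5337 -0.0857  1.3722] 78.62 [ 0.1  0.1 -0.   0.2 -0.  -0.  -0.1 -0.3]
[[248.3, 11.8], [382.5, 9.7], [257.0, 146.9], [376.7, 144.9]]
[ 0.6447 -0.1656  1.3995] 80.19 [ 0.1  0.3 -0.2  0.2  0.3 -0.5 -0.1 -0.2]
cover in tool [0.0829 0.0009 0.0389] yaw rel 0.8254645125688995
[ 0.5261 -0.1264  1.3787] 78.99 [ 0.4 -1.6 -0.  -1.2  0.6  1.5 -0.9  1.1]
carrier from neigh [ 0.52557369 -0.12592049]
```

```bash
python3 - <<'E'
from h import *
st();to((.4986,-.2511,.09),77.8)
E
```

```text
t 11.97 pos [ 0.6284 -0.2471  0.2484] yaw 79.35 zax [ 2.e-04  7.e-04 -1.e+00] F [-0.4 -1.2 -2.6] w 0.0186 q [-0.05  0.54  0.57  1.44 -0.3   1.24  0.36]
shift cm [ -2.81 -12.69  15.84] turn deg [ 0.   -0.04  1.55]
```

Request:
jog_arm:
  series:
    - [[-0.3,-1,0.3],[0,0,0]]
    - [[-0.4,-2,0.8],[0,0,0.5]]
    - [[-0.6,-2.7,1.3],[0,0,0.5]]
    - [[-0.6,-2.7,1.8],[0,0,0.5]]
    - [[-0.5,-2.2,2],[0,0,0]]
    - [[-0.3,-1.4,2],[0,0,0]]
    - [[-0.1,-0.7,2],[0,0,0]]
    - [[0,0,2],[0,0,0]]
    - [[0,0,1.6],[0,0,0]]
    - [[0,0,1.2],[0,0,0]]
    - [[0,0,0.8],[0,0,0]]
    - [[0,0,0],[0,0,0]]

```text
t: 13.48
position: [0.4986, -0.2496, 0.0899]
ee_rot: [-2.445, -1.972, -0.0]
ft_force: [-0.1, 0.4, -2.2]
gripper_width: 0.0189
grip_force: 88.2
```

Request:
jog_arm:
  series:
    - [[0,0,0],[0,0,0]]
    - [[0,0,0],[0,0,0]]

```text
t: 13.72
position: [0.4991, -0.2498, 0.0908]
ee_rot: [2.444, 1.972, 0.002]
ft_force: [0.7, 0.2, -3.1]
gripper_width: 0.0188
grip_force: 88.2
```

```bash
python3 - <<'E'
from h import *
st();to((.4986,-.2511,.09),77.8)
E
```

```text
t 13.72 pos [ 0.4991 -0.2498  0.0908] yaw 77.79 zax [ 1.3e-03  1.0e-04 -1.0e+00] F [ 0.7  0.2 -3.1] w 0.0188 q [ 0.    0.52  0.51  1.93 -0.36  0.78  0.5 ]
shift cm [-0.13 -0.02  0.08] turn deg [ 0.07 -0.02 -0.01]
```

Request:
jog_arm:
  series:
    - [[-0.1,0,0.6],[0,0,0]]
    - [[-0.05,0,1],[0,0,0]]
    - [[0,0,0.8],[0,0,0]]
    - [[0,0,0.5],[0,0,0]]
    - [[0,0,0.25],[0,0,0]]
    - [[0,0,0.15],[0,0,0]]
    - [[0,0,0.1],[0,0,0]]
    - [[0,0,0.1],[0,0,0]]
    - [[0,0,0.1],[0,0,0]]
    - [[0,0,0.2],[0,0,0]]
    - [[0,0,0.25],[0,0,0]]
    - [[0,0,0],[0,0,0]]

```text
t: 15.22
position: [0.4983, -0.2511, 0.0496]
ee_rot: [-2.445, -1.972, -0.001]
ft_force: [-0.8, -0.1, -2.1]
gripper_width: 0.0189
grip_force: 88.3
```

```bash
python3 - <<'E'
from h import *
c=snap("w6");im=cv2.imread("w6.png");s=c["s"]
g=cv2.cvtColor(im,cv2.COLOR_BGR2GRAY)
u=[blob(im,p,8) for p in proj(c,world([.5168,-.17,np.radians(78.65)],sq(26)))];print(np.round(u,1).tolist())
fit(c,sq(26),np.array(u),[.5168,-.17,1.37])
E
```

```text
t 15.22 pos [ 0.4983 -0.2511  0.0496] yaw 77.79 zax [ 1.e-04  5.e-04 -1.e+00] F [-0.8 -0.1 -2.1] w 0.0189 q [ 0.04  0.58  0.47  1.95 -0.4   0.7   0.54]
[[247.1, 7.8], [386.7, 6.3], [255.8, 147.9], [380.2, 146.4]]
[ 0.5174 -0.1704  1.3689] 78.43 [ 0.1  0.2 -0.1  0.   0.4 -0.3 -0.4 -0. ]
```

Request:
jog_arm:
  series:
    - [[-0.6,0,0],[0,0,0]]
    - [[-1.2,0,0],[0,0,0]]
    - [[-1.5,0,0],[0,0,0]]
    - [[-1.5,0,0],[0,0,0]]
    - [[-1.5,0,0],[0,0,0]]
    - [[-1.5,0,0],[0,0,0]]
    - [[-1.0,0,0],[0,0,0]]
    - [[-0.5,0,0],[0,0,0]]
    - [[0,0,0],[0,0,0]]
    - [[0,0,0],[0,0,0]]

```text
t: 16.52
position: [0.479, -0.3413, 0.0497]
ee_rot: [-2.444, -1.973, -0.001]
ft_force: [-0.0, -0.1, -1.8]
gripper_width: 0.0189
grip_force: 88.3
```

```bash
python3 - <<'E'
from h import *
c=snap("w7");im=cv2.imread("w7.png");cv2.imwrite("pics/w7.png",im)
u=[blob(im,p,6) for p in proj(c,world([.5174,-.1704,1.3689],sq(26)[2:]))];print(np.round(u,1).tolist(),proj(c,world([.5174,-.1704,1.3689],sq(26)[2:])).round(1).tolist())
to((.4821,-.3426,.0611),78.65);to((.4865,-.3208,.0611),78.65)
E
```

```text
t 16.52 pos [ 0.479  -0.3413  0.0497] yaw 77.83 zax [ 4.e-04  9.e-04 -1.e+00] F [-0.  -0.1 -1.8] w 0.0189 q [ 0.21  0.62  0.46  1.88 -0.4   0.74  0.68]
[[245.0, 139.0], [394.2, 59.7]] [[245.7, -48.0], [391.2, -49.7]]
shift cm [-0.06  0.33 -1.14] turn deg [ 0.02 -0.05 -0.8 ]
shift cm [ 2.16  0.3  -1.14] turn deg [ 0.02 -0.05 -0.8 ]
```

Request:
jog_arm:
  series:
    - [[0,0.1,-0.4],[0,0,-0.4]]
    - [[0,0.2,-0.5],[0,0,-0.4]]
    - [[0,0,-0.25],[0,0,0]]
    - [[0.3,0,0],[0,0,0]]
    - [[0.5,0,0],[0,0,0]]
    - [[0.4,0,0],[0,0,0]]
    - [[0.2,0,0],[0,0,0]]
    - [[0.2,0,0],[0,0,0]]
    - [[0.2,0,0],[0,0,0]]
    - [[0.1,0,0],[0,0,0]]
    - [[0.1,0,0],[0,0,0]]
    - [[0,0,0],[0,0,0]]

```text
t: 18.08
position: [0.4857, -0.323, 0.0613]
ee_rot: [-2.431, -1.99, -0.001]
ft_force: [-0.4, -0.6, -1.4]
gripper_width: 0.0185
grip_force: 88.3
```

```bash
python3 - <<'E'
from h import *
from station import camera
st();to((.4865,-.3208,.0611),78.65)
for n in("scene","side"):
    c=camera(n);im=c["image"][:,:,::-1].copy();cv2.imwrite(n+"8.png",im)
    for nm,X in(("neigh",[.5337,-.0857,1.3722]),("cover",[.518,-.166,1.37])):
        p=proj(c,world(X,sq(26)));print(n,nm,p.round(1).tolist(),np.round([blob(im,q,3) for q in p],1).tolist())
E
```

```text
t 18.07 pos [ 0.4857 -0.323   0.0613] yaw 78.59 zax [ 5.e-04  4.e-04 -1.e+00] F [-0.4 -0.6 -1.4] w 0.0185 q [ 0.17  0.59  0.47  1.88 -0.38  0.76  0.66]
shift cm [0.23 0.04 0.02] turn deg [ 0.02 -0.03 -0.06]
scene neigh [[294.5, 176.9], [278.5, 192.4], [273.9, 167.0], [257.5, 181.8]] [[296.3, 178.3], [279.6, 193.8], [273.5, 167.2], [256.8, 182.0]]
scene cover [[270.0, 165.3], [253.5, 179.9], [250.5, 156.0], [233.7, 169.9]] [[270.6, 166.0], [253.6, 180.6], [249.6, 156.3], [232.3, 169.0]]
side neigh [[349.5, 188.7], [322.1, 184.4], [354.9, 174.8], [328.9, 171.0]] [[349.1, 190.3], [321.8, 185.8], [357.5, 176.3], [328.1, 169.4]]
side cover [[355.6, 172.4], [329.9, 168.6], [360.4, 160.2], [335.9, 156.7]] [[357.7, 174.1], [328.5, 168.6], [359.2, 158.3], [335.0, 155.4]]
```

Now the slow final push: 2.3 mm nominal plus a little until the force shows the stop.

Request:
jog_arm:
  series:
    - [[0.1,0,0],[0,0,0]]
    - [[0.1,0,0],[0,0,0]]
    - [[0,0,0],[0,0,0]]
    - [[0,0,0],[0,0,0]]

```text
t: 18.68
position: [0.4861, -0.3209, 0.0613]
ee_rot: [-2.431, -1.99, -0.001]
ft_force: [0.3, -0.5, -2.0]
gripper_width: 0.0191
grip_force: 88.3
```

Request:
jog_arm:
  series:
    - [[0.1,0,0],[0,0,0]]
    - [[0,0,0],[0,0,0]]
    - [[0,0,0],[0,0,0]]

```text
t: 19.05
position: [0.4863, -0.3201, 0.0613]
ee_rot: [2.431, 1.99, 0.001]
ft_force: [0.9, -0.3, -2.1]
gripper_width: 0.0189
grip_force: 88.3
```

Request:
jog_arm:
  series:
    - [[0.1,0,0],[0,0,0]]
    - [[0,0,0],[0,0,0]]
    - [[0,0,0],[0,0,0]]

```text
t: 19.42
position: [0.4864, -0.3197, 0.0614]
ee_rot: [2.431, 1.989, 0.0]
ft_force: [0.1, -4.2, -0.6]
gripper_width: 0.0188
grip_force: 88.5
```

Request:
jog_arm:
  series:
    - [[0.05,0,0],[0,0,0]]
    - [[0,0,0],[0,0,0]]
    - [[0,0,0],[0,0,0]]

```text
t: 19.8
position: [0.4864, -0.3196, 0.0615]
ee_rot: [2.431, 1.988, -0.0]
ft_force: [-1.6, -5.2, -0.2]
gripper_width: 0.0189
grip_force: 88.7
```

```bash
python3 - <<'E'
from h import *
from station import camera
st()
X=[.5337,-.0857,1.3722];Y=[.5337-.08*np.cos(1.3722),-.0857-.08*np.sin(1.3722),1.3722]
o=np.zeros((600,800,3),np.uint8)
for i,(n,x,y) in enumerate((("scene",215,130),("side",300,130))):
    c=camera(n);im=c["image"][:,:,::-1].copy();cv2.imwrite(n+"9.png",im)
    for nm,Z in(("neigh",X),("cover",Y)):
        p=proj(c,world(Z,sq(26)));print(n,nm,p.round(1).tolist(),np.round([blob(im,q,3) for q in p],1).tolist())
    o[:,i*400:i*400+400]=cv2.resize(im[y:y+120,x:x+80],(400,600),interpolation=cv2.INTER_CUBIC)
cv2.imwrite("pics/f9.png",o)
E
```

```text
t 19.80 pos [ 0.4864 -0.3196  0.0615] yaw 78.56 zax [ 8.e-04 -1.e-03 -1.e+00] F [-1.6 -5.2 -0.2] w 0.0189 q [ 0.16  0.59  0.47  1.89 -0.38  0.75  0.65]
scene neigh [[294.5, 176.9], [278.5, 192.4], [273.9, 167.0], [257.5, 181.8]] [[296.4, 178.3], [279.7, 193.8], [273.3, 167.2], [255.8, 181.4]]
scene cover [[270.6, 165.5], [254.1, 180.1], [251.1, 156.2], [234.3, 170.1]] [[272.4, 166.8], [254.6, 180.9], [250.5, 156.0], [233.4, 168.5]]
side neigh [[349.5, 188.7], [322.1, 184.4], [354.9, 174.8], [328.9, 171.0]] [[349.1, 190.3], [321.8, 185.8], [357.6, 176.7], [328.1, 169.8]]
side cover [[355.7, 172.7], [329.9, 168.9], [360.4, 160.5], [335.9, 157.0]] [[358.3, 175.3], [328.3, 169.0], [359.2, 158.5], [334.9, 156.2]]
```

Request:
jog_arm:
  series:
    - [[-0.3,0,0],[0,0,0]]
    - [[-1,0,0],[0,0,0]]
    - [[-1.5,0,-0.5],[0,0,0]]
    - [[-0.5,0,-2],[0,0,0]]
    - [[0,0,-4],[0,0,0]]
    - [[0,0,-5],[0,0,0]]
    - [[0,2,-5],[0,0,0]]
    - [[1.5,3.5,-3],[0,0,0]]
    - [[2.5,4,0],[0,0,0]]
    - [[3.5,3,0],[0,0,0]]
    - [[3.5,1.5,0],[0,0,0]]
    - [[2,0.5,0],[0,0,0]]

```text
t: 21.4
position: [0.6487, -0.2509, 0.256]
ee_rot: [-2.429, -1.991, -0.001]
ft_force: [-1.4, 0.2, -2.5]
gripper_width: 0.0187
grip_force: 88.4
```

Request:
jog_arm:
  series:
    - [[0,0,0],[0,0,0]]
    - [[0,0,0],[0,0,0]]

```text
t: 21.65
position: [0.6464, -0.2545, 0.2568]
ee_rot: [2.433, 1.986, -0.001]
ft_force: [-0.5, -0.3, -1.2]
gripper_width: 0.0187
grip_force: 88.4
```

```bash
python3 - <<'E'
from h import *
c=snap("w8");im=cv2.imread("w8.png");a=1.3722
for X in([.5337,-.0857,a],[.5337-.08*np.cos(a),-.0857-.08*np.sin(a),a]):
    p=proj(c,world(X,sq(26)));u=[blob(im,q,5) for q in p];print(p.round(1).tolist(),np.round(u,1).tolist())
    fit(c,sq(26),np.array(u),X)
E
```

```text
t 21.65 pos [ 0.6464 -0.2545  0.2568] yaw 78.45 zax [ 1.e-04 -9.e-04 -1.e+00] F [-0.5 -0.3 -1.2] w 0.0187 q [-0.03  0.57  0.55  1.37 -0.3   1.28  0.34]
[[153.1, 6.2], [215.3, 6.1], [161.9, 72.9], [220.8, 72.8]] [[152.7, 5.9], [215.1, 5.4], [161.9, 72.7], [221.0, 72.4]]
[ 0.5337 -0.0853  1.377 ] 78.9 [ 0.1  0.1 -0.1  0.1  0.1 -0.  -0.1 -0.1]
[[163.3, 83.1], [221.7, 83.0], [171.1, 142.0], [226.5, 141.8]] [[163.3, 82.8], [222.1, 82.4], [171.4, 142.0], [224.9, 144.9]]
[ 0.5175 -0.1646  1.354 ] 77.58 [ 0.2  0.2 -0.1  1.7 -1.  -0.   0.9 -2.1]
```

View pics/w8.png

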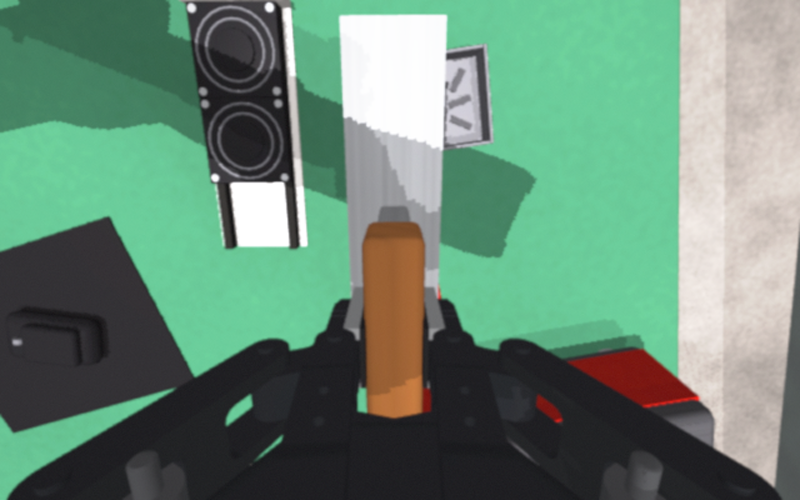

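The two covers lie flush and in line: inner screws at (203,91)/(277,90) and (205,103)/(278,103), edges collinear, nothing else disturbed. Now I'll return the lifter.

```bash
python3 - <<'E'
from h import *
st();to((.6851,.1056,.08),77.6)
E
```

```text
t 21.70 pos [ 0.6464 -0.2547  0.2569] yaw 78.43 zax [ 3.e-04 -8.e-04 -1.e+00] F [ 0.2  0.1 -1.7] w 0.019 q [-0.03  0.57  0.55  1.37 -0.3   1.28  0.34]
shift cm [36.08 -3.44 17.66] turn deg [0.03 0.04 0.83]
```

Request:
jog_arm:
  series:
    - [[2,-0.2,0],[0,0,0.8]]
    - [[4,-0.4,0],[0,0,0]]
    - [[5,-0.5,0.5],[0,0,0]]
    - [[5,-0.5,1.5],[0,0,0]]
    - [[5,-0.5,2],[0,0,0]]
    - [[5,-0.5,2],[0,0,0]]
    - [[4.5,-0.4,2],[0,0,0]]
    - [[3,-0.2,2],[0,0,0]]
    - [[1.8,-0.2,2],[0,0,0]]
    - [[0.8,0,2],[0,0,0]]
    - [[0,0,2],[0,0,0]]
    - [[0,0,1.3],[0,0,0]]

```text
t: 23.2
position: [0.6903, 0.1056, 0.0821]
ee_rot: [2.447, 1.97, -0.002]
ft_force: [0.1, -0.1, -1.6]
gripper_width: 0.0189
grip_force: 88.4
```

Request:
jog_arm:
  series:
    - [[0,0,0],[0,0,0]]
    - [[0,0,0],[0,0,0]]
    - [[0,0,0],[0,0,0]]

```text
t: 23.58
position: [0.6913, 0.1076, 0.0845]
ee_rot: [2.445, 1.972, 0.003]
ft_force: [0.1, 0.7, -1.6]
gripper_width: 0.0187
grip_force: 88.4
```

```bash
python3 - <<'E'
from h import *
st();to((.6851,.1056,.0458),77.6)
E
```

```text
t 23.57 pos [0.6913 0.1076 0.0845] yaw 77.78 zax [ 2.e-03  6.e-04 -1.e+00] F [ 0.1  0.7 -1.6] w 0.0187 q [-0.51  0.72  0.47  1.55 -0.37  0.96 -0.14]
shift cm [-0.33 -0.57  3.87] turn deg [ 0.1  -0.06  0.18]
```

Request:
jog_arm:
  series:
    - [[-0.1,-0.2,0.5],[0,0,0.2]]
    - [[-0.2,-0.3,0.9],[0.1,0,0]]
    - [[0,-0.1,0.9],[0,0,0]]
    - [[0,0,0.5],[0,0,0]]
    - [[0,0,0.3],[0,0,0]]
    - [[0,0,0.2],[0,0,0]]
    - [[0,0,0.1],[0,0,0]]
    - [[0,0,0.1],[0,0,0]]
    - [[0,0,0],[0,0,0]]
    - [[0,0,0],[0,0,0]]

```text
t: 24.82
position: [0.6842, 0.1062, 0.0487]
ee_rot: [-2.448, -1.968, 0.0]
ft_force: [-0.5, 0.2, -1.8]
gripper_width: 0.0187
grip_force: 88.4
```

```bash
python3 - <<'E'
from h import *
st();to((.6851,.1056,.0458),77.6)
E
```

```text
t 24.82 pos [0.6842 0.1062 0.0487] yaw 77.59 zax [-1.e-03  8.e-04 -1.e+00] F [-0.5  0.2 -1.8] w 0.0187 q [-0.5   0.75  0.45  1.59 -0.39  0.89 -0.13]
shift cm [-0.04  0.1   0.29] turn deg [-0.07 -0.03 -0.01]
```

Request:
jog_arm:
  series:
    - [[0,0.1,0.1],[0,0,0]]
    - [[0,0,0.1],[0,0,0]]
    - [[0,0,0.1],[0,0,0]]
    - [[0,0,0],[0,0,0]]
    - [[0,0,0],[0,0,0]]

```text
t: 25.45
position: [0.6852, 0.1059, 0.0458]
ee_rot: [-2.448, -1.967, 0.0]
ft_force: [-1.6, 1.1, 2.5]
gripper_width: 0.0184
grip_force: 89.0
```

Request:
jog_arm:
  series:
    - [[0,0,0],[0,0,0]]
    - [[0,0,0],[0,0,0]]
    - [[0,0,0],[0,0,0]]
    - [[0,0,0],[0,0,0]]
    - [[0,0,0],[0,0,0]]
    - [[0,0,0],[0,0,0]]
    - [[0,0,-1],[0,0,0]]
    - [[0,0,-3],[0,0,0]]
    - [[0,0,-5],[0,0,0]]
    - [[0,0,-5],[0,0,0]]
    - [[0,0,-2],[0,0,0]]
    - [[0,0,0],[0,0,0]]
  jaw: -1
  grip_force: 20

```text
t: 26.95
position: [0.6864, 0.1058, 0.2083]
ee_rot: [2.448, 1.968, 0.005]
ft_force: [0.1, -0.3, -0.7]
gripper_width: 0.0854
grip_force: 0.0
```

```bash
python3 - <<'E'
from h import *
from station import camera
c=snap("w9")
for n in("scene","side"):
    a=cv2.imread(n+"0.png").astype(int);im=camera(n)["image"][:,:,::-1];cv2.imwrite(n+"F.png",im)
    d=(abs(a-im).max(2)>40).astype(np.uint8);k,_,s,ce=cv2.connectedComponentsWithStats(cv2.morphologyEx(d,cv2.MORPH_OPEN,np.ones((2,2))))
    print(n,[(s[i].tolist(),ce[i].round().tolist()) for i in range(1,k) if s[i,4]>12])
# lifter corners from wrist: orange mask & bright blade
im=cv2.imread("w9.png");hsv=cv2.cvtColor(im,cv2.COLOR_BGR2HSV)
m=cv2.inRange(hsv,(5,120,60),(20,255,255));ys,xs=np.nonzero(m);print("handle px",cv2.minAreaRect(np.c_[xs,ys].astype(np.float32)))
p=proj(c,world([.6862,.1103,1.358],[(35,10,79),(35,-10,79),(-41,-10,79),(-41,10,79),(115,23,7),(115,-23,7)]));print(p.round(1).tolist())
m=cv2.inRange(hsv,(0,0,200),(180,40,255));m[:, :int(p[:,0].min())-20]=0;m[:,int(p[:,0].max())+20:]=0;ys,xs=np.nonzero(m);print("blade",xs.min(),xs.max(),ys.min(),ys.max())
E
```

```text
t 26.95 pos [0.6864 0.1058 0.2083] yaw 77.59 zax [ 0.0029  0.0017 -1.    ] F [ 0.1 -0.3 -0.7] w 0.0854 q [-0.54  0.6   0.52  1.44 -0.31  1.18 -0.19]
scene [([279, 0, 72, 20, 964], [316.0, 7.0]), ([380, 0, 10, 14, 59], [385.0, 6.0]), ([399, 0, 12, 15, 130], [404.0, 5.0]), ([624, 0, 16, 24, 213], [633.0, 9.0]), ([377, 5, 7, 9, 22], [380.0, 9.0]), ([284, 16, 11, 7, 50], [289.0, 19.0]), ([302, 17, 6, 3, 13], [305.0, 18.0]), ([295, 21, 287, 222, 15601], [372.0, 140.0]), ([365, 20, 4, 5, 14], [366.0, 22.0]), ([576, 20, 64, 81, 2319], [616.0, 56.0]), ([396, 41, 7, 15, 45], [399.0, 48.0]), ([378, 105, 12, 6, 46], [383.0, 108.0]), ([444, 136, 7, 4, 20], [447.0, 138.0]), ([443, 141, 7, 4, 24], [446.0, 142.0]), ([452, 143, 8, 4, 25], [456.0, 144.0]), ([462, 144, 7, 5, 25], [465.0, 146.0]), ([471, 146, 8, 5, 33], [475.0, 148.0]), ([480, 148, 8, 4, 24], [483.0, 150.0]), ([251, 157, 21, 11, 55], [261.0, 162.0]), ([235, 161, 33, 23, 417], [250.0, 172.0]), ([409, 195, 8, 3, 18], [412.0, 196.0]), ([418, 195, 23, 4, 58], [430.0, 196.0]), ([406, 204, 40, 16, 551], [425.0, 211.0]), ([272, 231, 56, 73, 1
[... 945 characters left out ...]
([323, 272, 5, 5, 19], [325.0, 274.0]), ([322, 283, 12, 27, 73], [328.0, 296.0]), ([371, 283, 9, 10, 38], [375.0, 288.0]), ([377, 293, 6, 6, 23], [380.0, 295.0]), ([530, 306, 12, 9, 78], [536.0, 310.0]), ([543, 306, 11, 9, 66], [549.0, 310.0]), ([537, 318, 13, 10, 90], [543.0, 323.0]), ([551, 318, 8, 10, 43], [555.0, 322.0]), ([545, 332, 15, 10, 102], [552.0, 337.0]), ([552, 345, 19, 13, 168], [561.0, 351.0]), ([567, 346, 7, 8, 31], [570.0, 349.0]), ([561, 360, 13, 14, 124], [567.0, 366.0]), ([571, 377, 9, 15, 71], [575.0, 383.0])]
handle px ((313.5, 181.0), (78.0, 21.0), 90.0)
[[301.8, 142.8], [323.8, 142.7], [323.5, 221.3], [302.9, 221.4], [291.2, 59.7], [334.3, 59.5]]
blade 271 334 60 327
```

```bash
python3 -c "
from station import sign_off;print(sign_off())"
```

```text
the job is handed in; nothing more can be done
None
```

The cover lies flush and in line against its neighbour on the carrier, the lifter is back flat on its pad as it was, and the job was handed in at about 27 s.

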